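# Raise the utensil rail to its second stop and hold it

## Task

Squeeze the red release button in the handle of the telescopic utensil stand and, keeping it squeezed, draw the handle smoothly upward past the first stop to the second, so that the scoops hang high enough for me to slide the crock in under them. The second stop has no catch, so finish while still gripping the handle and holding the rail up there at full height. Leave everything else on the counter where it is.

Things in the scene. Friction and masses are not known exactly. Their poses are not given: they have to be found in the camera images.
- stand: fixed telescopic utensil stand: dark base plate 130 x 200 mm, 14 mm thick; white square post 34 mm wide, its black collar ending 166 mm above the counter. Origin under the plate, on the post's axis; z up, y along the hanging rail, +x the side of the handle that has the button. A steel inner tube slides up out of the post and carries rail and handle
- rod_mid (a point): middle of the rail: a level rod 10 mm thick, 358 mm long along the stand's y, its axis 180 mm above the counter when down. Clips 70 and 135 mm to either side hold three scoops and a bamboo spatula, down to 42 mm above the counter. Rod, tube, handle and tools rise as one, about 0.55 kg (0.45 to 0.7); let go above the first stop, they drop back to it
- handle: black upright block on the rail, above the post: 34 mm (x) by 32 (y) by 65 tall, red button in its +x face. Origin in the block, level with the button's centre, 225 mm above the counter when down; top 32 mm above the origin, underside 33 mm below, rod top 40 mm below. Axes as the stand's. Pinched from above across x, one finger on the button and one on the -x face, the button is squeezed in
- button_face (a point): centre of the outer face of the red button, on the handle's +x side, 25 mm from the handle's centre when out; the button is 24 mm wide (y) and 36 mm tall, stands 8 mm out of the block, and 2 mm when fully pressed. The width across block and button is 42 mm, 36 mm when pressed
- release (a joint): travel of the red button, m: 0 out, 0.006 fully pressed in. A spring pushes it out (about 3 N at first, 8 N fully in). Above 0.004 it frees the telescope; less, and its pin locks the tube in the notch of the lowest position or of the first stop
- rail (a joint): height of the rail above its lowest position, m: 0 to 0.004 locked down (the play of the notch), about 0.045 the first stop (a notch, which is passed without feeling it while the button is in), 0.095 the second stop (firm end of travel, no catch). Lifting takes about 5 to 8 N
- crock: open blue stoneware crock, 104 mm across, 115 mm tall, standing beyond the stand; an upright bystander, origin at the centre of its underside; leave it where it stands
- shaker: glass shaker with steel top, 60 mm across, 116 mm tall; an upright bystander, origin at the centre of its underside; leave it where it stands
- tub: clear plastic tub with green lid and white flip-top, 74 x 99 mm, 91 mm tall; an upright bystander, origin at the centre of its underside; leave it where it stands
- mug: white mug, 76 mm across, 90 mm tall, handle to its +y; an upright bystander, origin at the centre of its underside; leave it where it stands
- jar: amber jar, 72 mm across, 110 mm tall; an upright bystander, origin at the centre of its underside; leave it where it stands
- bowl: terracotta bowl, 100 mm across, 45 mm tall; an upright bystander, origin at the centre of its underside; leave it where it stands

How it is judged:
By the outcome, as a careful person would: the job done as asked, in the order asked, and still so for the second after the job is handed in, while the arm keeps its last pose, push and grip.
It also fails if it takes over 32 s, if anything falls off the work surface, if the arm or the gripper's body presses on something with over 40 N, if the wrist force passes 120 N, or if a joint passes its speed limit or range.

## Robot

A 7-joint arm with a two-finger parallel gripper is mounted at the origin on the work surface. World frame = base frame: x ahead of the robot, y to its left, z up, the work surface at z = 0. Lengths are in m, angles in rad, forces in N, time in s.
With the tool pointing down it reaches from about 0.4 to 0.875 m from the base axis. Payload 19.3 kg.
Tool frame: the origin (TCP) lies midway between the tips of the shut fingers; the grasp point (between the pads) lies bot.pinch_z behind it (bot.pinch_z is the distance from the TCP to the grasp point, in m); z points along the fingers, y is the line along which they close (so a half turn about z gives the same grasp; the last joint's range is limited). The gripper opens to 85 mm and grips with 20 to 120 N. Pads are 22 mm wide; open, the fingers measure 114 mm over their backs; the gripper's body (76 mm by 85 mm) begins 54 mm behind the grasp point. The pads swing forward as they close: fully open they stand 13 mm farther back than shut.
Start: joints at [1.071, 0.521, -0.036, 1.599, 0.021, 1.021, -0.113], TCP at [0.26, -0.568, 0.231] pointing down, gripper open.
Joint ranges: [-2.91, 2.91], [-0.3, 2.13], [-1.5, 1.42], [0.17, 2.43], [-1.26, 4.41], [0.16, 1.93], [-2.52, 2.52]. Speed limits (rad/s): [1.89, 1.89, 2.39, 2.39, 3.01, 3.01, 3.01].

## Interface

Orientations are given as [roll, pitch, yaw] about the fixed x, y, z axes, in that order (R = Rz(yaw) Ry(pitch) Rx(roll)).
In Python, from workcell import readout, grab_frame, camera_info, workorder, bot gives the robot as it stands. The module is installed in compiled form; this text tells all that it offers.
- The arm moves only by the tool drive_tool, never from a script. Its argument "targets" is a list of rows, each an object of numbers: "dx", "dy", "dz": the shift along the tool's x, y, z as a fraction of full scale; "yaw": the turn about the tool's z as a fraction of full scale; "fingers": the closure, from 0 (fully open) to 1 (shut). In form: [{"dx": .., "dy": .., "dz": .., "yaw": .., "fingers": ..}, ...]. A call has 1 to 20 rows; each row shifts and turns the commanded pose from where the row before left it, along the tool's axes as they then stand; what a row does not reach is not made up. Full scale, the value 1, is 0.1 m for a shift and 90 degrees for a turn. A row lasts 1/10 s, in which the tool goes at most 50 mm and 8.59 degrees, less where a joint would pass 70% of its speed; a pose out of reach is approached as far as the arm can. A call with a number of a shift or a turn outside -1 to 1 is refused whole. A call with a gripper value outside its range is refused whole. The fingers move at their own pace and stop on an object; "squeeze" is the grip in N (left out, the last holds). Time passes only in rows, so rows that do not move let the fingers close. It gives the time, the measured TCP pose, the force, the opening and the grip force at its end, in the units of the state.
- readout.observe(): the state, without advancing time (a new reading comes with each control period).
- grab_frame(name): name is "scene" or "side" or "wrist"; returns the picture (420x560x3 uint8, blue, green, red); there is no depth.
- camera_info(name): a dict with "fx", "fy", "cx", "cy" (pixels), "T" (4x4, takes a point from camera to world coordinates); the wrist camera has in their place "hand_eye" (4x4, takes a point from camera to tool coordinates, whose origin is the TCP and whose axes are the flange's). Camera axes: x right, y up, looking along -z (the intrinsics and any distortion apply to the point x, -y, -z); pixel columns grow to the right and rows downward; lengths in m; the calibration is good to about 2 mm. A picture is of the moment at which its call begins: read the wrist's pose just before it. camera_info takes no time and is no camera call.
- workorder.job_done(): hands the job in; it is judged then, once.
The state is a dict: "clock": time; "qpos": joint angles; "qd": joint speeds; "joint_efforts": joint torques, N m; "position": TCP position; "tool_rot": TCP orientation; "force": force on the tool from outside, world axes, zero at the start; "moment": the same for the moment, N m; "grip_width": finger opening in m; "finger_force": force on a finger pad.
Only numpy, scipy, OpenCV 4.12 (cv2) and the standard library are available. Lean on these libraries where they do the work, as an engineer would, in place of code of your own. Each camera call takes 0.05 s, during which the arm holds its last target. There are 200 camera calls.

## Working session

There is one attempt and no reset: what is moved stays moved. The work goes in short steps, Python scripts to look and compute and a tool call to move; the robot and the scene stay as the last step left them, time stands still between calls to the robot, and variables do not carry over. Pictures are saved under pics/ and viewed, at most 10 in all, crops included, and the job is handed in when it is done.

Besides the shell and the picture viewer there is one more tool, called after "Emit:" by a JSON object that holds its "name" and its "arguments", one argument or row to a line. drive_tool: Moves the arm, as the interface text tells. Shift numbers are shares of 0.1 m and turn numbers shares of 90 degrees, none past 1 either way. Its arguments: {"type":"object","properties":{"targets":{"type":"array","items":{"type":"object","properties":{"dx":{"type":"number","minimum":-1,"maximum":1},"dy":{"type":"number","minimum":-1,"maximum":1},"dz":{"type":"number","minimum":-1,"maximum":1},"yaw":{"type":"number","minimum":-1,"maximum":1},"fingers":{"type":"number"}}}},"squeeze":{"type":"number"}},"required":["targets"]}

```bash
mkdir -p pics; python3 - <<'E'
from workcell import readout, grab_frame, camera_info, bot
import cv2
for n in("scene","side"):
    cv2.imwrite(f"pics/{n}0.png",cv2.resize(grab_frame(n),(784,588),interpolation=cv2.INTER_CUBIC))
    print(n,camera_info(n))
print(readout.observe(),bot.pinch_z)
E
```

```text
scene {'fx': 414.98586286373086, 'fy': 414.98586286373086, 'cx': 278.96953129845406, 'cy': 209.20096701773898, 'T': array([[ 0.03037509, -0.86889735,  0.49405945,  1.19548641],
       [ 0.99950851,  0.02257067, -0.02175561, -0.02935913],
       [ 0.00775213,  0.49447745,  0.86915588,  1.28150768],
       [ 0.        ,  0.        ,  0.        ,  1.        ]])}
side {'fx': 469.02276524113984, 'fy': 469.02276524113984, 'cx': 280.58514642252885, 'cy': 212.257845469562, 'T': array([[-0.81722234,  0.44239178, -0.36937401,  0.11900129],
       [-0.57628259, -0.63481005,  0.51469852,  0.60856251],
       [-0.00678394,  0.63348695,  0.77372364,  1.06835493],
       [ 0.        ,  0.        ,  0.        ,  1.        ]])}
{'clock': 0.1, 'qpos': array([ 1.07078776,  0.52194348, -0.03630916,  1.59990382,  0.02121146,
        1.02110338, -0.11278964]), 'qd': array([-9.90236934e-04, -8.97839045e-04,  6.47998653e-04,  2.26129544e-04,
       -1.32452417e-03,  3.16995475e-05, -2.54390278e-04]), 'joint_efforts': array([ 4.87631405e-03, -9.28465819e+01,  1.98440641e+00, -3.70523000e+01,
        1.81253662e-02,  5.31374637e-03,  7.77495461e-05]), 'position': array([ 0.26027806, -0.56791986,  0.2308072 ]), 'tool_rot': array([-3.14062360e+00,  8.56261374e-05,  4.29797289e-01]), 'force': array([ 0.01075861, -0.37575311, -0.80102488]), 'moment': array([-0.02333549, -0.00355304,  0.04857246]), 'finger_force': 0.0, 'grip_width': 0.08531474742767704} 0.0187
```

View pics/scene0.png

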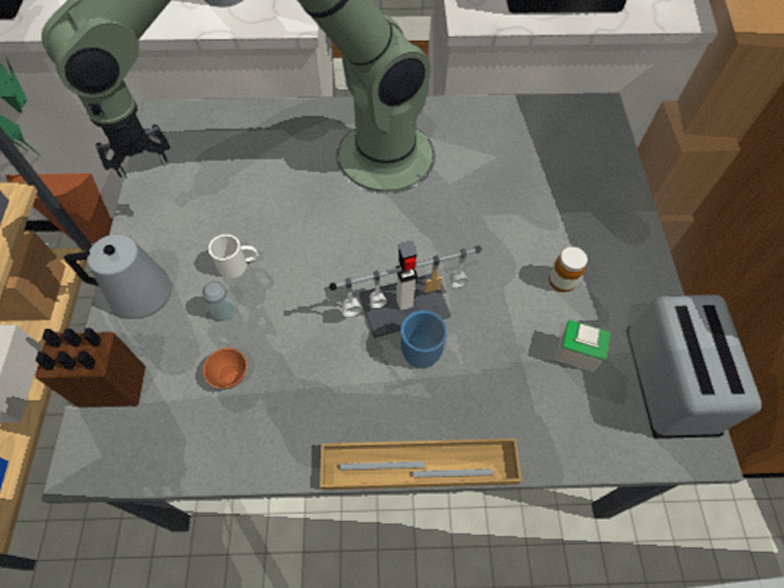

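View pics/side0.png

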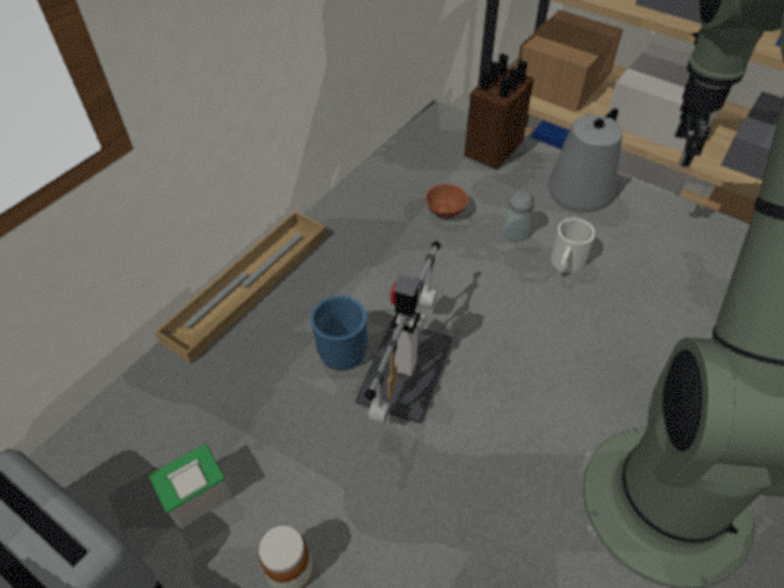

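The scene view shows the stand mid-table, with the handle near (407,258), the button facing away from the robot, and the rail running from (333,287) to (479,249). The crock is just beyond it at (424,340). I'll enlarge both views around the handle.

```bash
python3 - <<'E'
from workcell import grab_frame
import cv2, numpy as np
a=grab_frame("scene")[165:235,225:355]; b=grab_frame("side")[165:305,245:335]
cv2.imwrite("pics/c1.png",cv2.resize(a,None,fx=6,fy=6,interpolation=cv2.INTER_CUBIC))
cv2.imwrite("pics/c2.png",cv2.resize(b[:100],None,fx=6,fy=6,interpolation=cv2.INTER_CUBIC))
E
```

```text
(no output)
```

View pics/c1.png

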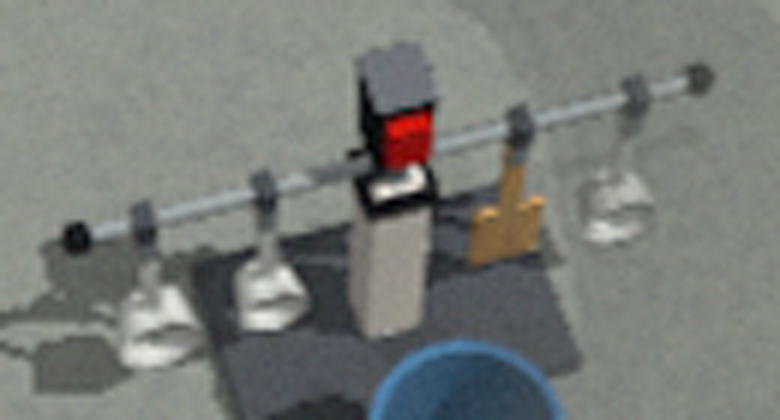

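View pics/c2.png

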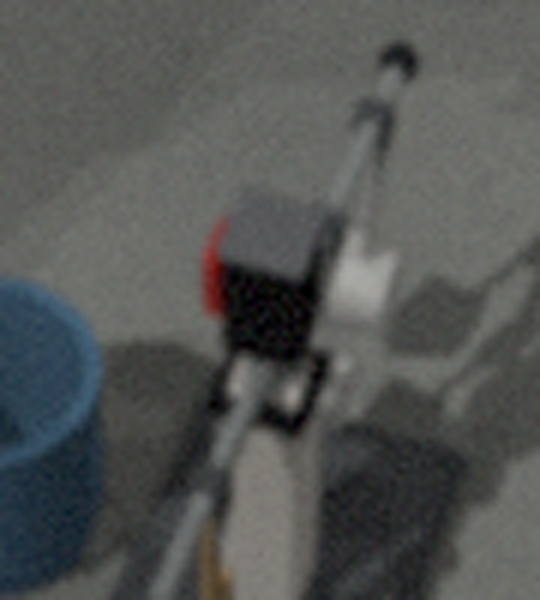

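The crops show the rod's end caps at (77,238) and (699,77), the handle's top face centred near (398,78), and the red button at about (408,138). In the side crop the top-face centre is near (280,234) and the far rod end is at (399,60).

```bash
cat > h.py <<'E'
from workcell import readout, camera_info, bot
import numpy as np
def onz(n,u,v,z,o):
    c=camera_info(n);T=c["T"];u=(u+.5)/6-.5+o[0];v=(v+.5)/6-.5+o[1]
    d=T[:3,:3]@[(u-c["cx"])/c["fx"],-(v-c["cy"])/c["fy"],-1];p=T[:3,3]
    return p+d*(z-p[2])/d[2]
E
python3 - <<'E'
from h import *
S=lambda u,v,z:onz("scene",u,v,z,(225,165));D=lambda u,v,z:onz("side",u,v,z,(245,165))
a,b=S(77,238,.18),S(699,77,.18);d=b-a
print("rod",a,b,(a+b)/2,np.linalg.norm(d),"axis deg",np.degrees(np.arctan2(d[1],d[0])))
print("rod side end",D(399,60,.18))
print("top scene",S(398,78,.257),[S(*p,.257)[:2].round(4) for p in((357,62),(428,42),(437,100),(368,113))])
print("top side",D(280,234,.257),[D(*p,.257)[:2].round(4) for p in((245,188),(342,212),(308,280),(220,255))])
print("button",S(408,138,.225))
E
```

```text
rod [ 0.5485444  -0.12886931  0.18      ] [0.45763467 0.20031457 0.18      ] [0.50308954 0.03572263 0.18      ] 0.3415063718874747 axis deg 105.43839791795763
rod side end [ 0.55105579 -0.13226112  0.18      ]
top scene [0.5060557  0.03503828 0.257     ] [array([0.496 , 0.0151]), array([0.4848, 0.051 ]), array([0.5196, 0.0537]), array([0.5263, 0.0194])]
top side [0.50114465 0.03419498 0.257     ] [array([0.5252, 0.0228]), array([0.488 , 0.0116]), array([0.4799, 0.0468]), array([0.5138, 0.0556])]
button [0.52093237 0.04046218 0.225     ]
```

The two views agree to within about 5 mm: handle centre near (0.503, 0.035), stand yaw about 15.4°. That puts the tool yaw at about 105.4°. Next I raise the tool and cross over to it.

Emit:
{"name": "drive_tool", "arguments": {
  "targets": [
    {"dz": -0.25, "fingers": 0},
    {"dz": -0.25},
    {"dz": -0.25},
    {"dz": -0.25},
    {"dx": 0.295, "dy": -0.28},
    {"dx": 0.295, "dy": -0.28},
    {"dx": 0.295, "dy": -0.28},
    {"dx": 0.295, "dy": -0.28},
    {"dx": 0.295, "dy": -0.28},
    {"dx": 0.295, "dy": -0.28},
    {"dx": 0.295, "dy": -0.28},
    {"dx": 0.295, "dy": -0.28},
    {"dx": 0.295, "dy": -0.28},
    {"dx": 0.295, "dy": -0.28},
    {"dx": 0.295, "dy": -0.28},
    {"dx": 0.295, "dy": -0.28},
    {"dx": 0.295, "dy": -0.28},
    {"dx": 0.295, "dy": -0.28},
    {"dx": 0.295, "dy": -0.28},
    {"dx": 0.295, "dy": -0.28}
  ],
  "squeeze": 45
}}

```text
invalid input
```

Emit:
{"name": "drive_tool", "arguments": {
  "targets": [
    {"yaw": -0.09},
    {"yaw": -0.09},
    {"yaw": -0.09},
    {"yaw": -0.09},
    {"yaw": -0.09},
    {"yaw": -0.09},
    {"yaw": -0.09},
    {"yaw": -0.09},
    {"yaw": -0.09},
    {"yaw": -0.09},
    {},
    {},
    {}
  ]
}}

```text
invalid input
```

The calls were refused, so I'll give every key in each row.

Emit:
{"name": "drive_tool", "arguments": {
  "targets": [
    {"dx": 0, "dy": 0, "dz": -0.25, "yaw": 0, "fingers": 0},
    {"dx": 0, "dy": 0, "dz": -0.25, "yaw": 0, "fingers": 0},
    {"dx": 0, "dy": 0, "dz": -0.25, "yaw": 0, "fingers": 0},
    {"dx": 0, "dy": 0, "dz": -0.25, "yaw": 0, "fingers": 0}
  ],
  "squeeze": 45
}}

```text
clock: 0.6
position: [0.2603, -0.568, 0.3322]
tool_rot: [-3.141, 0.0, 0.43]
force: [-0.1, 0.5, -0.2]
grip_width: 0.0854
finger_force: 0.0
```

Emit:
{"name": "drive_tool", "arguments": {
  "targets": [
    {"dx": 0.295, "dy": -0.28, "dz": 0, "yaw": 0, "fingers": 0},
    {"dx": 0.295, "dy": -0.28, "dz": 0, "yaw": 0, "fingers": 0},
    {"dx": 0.295, "dy": -0.28, "dz": 0, "yaw": 0, "fingers": 0},
    {"dx": 0.295, "dy": -0.28, "dz": 0, "yaw": 0, "fingers": 0},
    {"dx": 0.295, "dy": -0.28, "dz": 0, "yaw": 0, "fingers": 0},
    {"dx": 0.295, "dy": -0.28, "dz": 0, "yaw": 0, "fingers": 0},
    {"dx": 0.295, "dy": -0.28, "dz": 0, "yaw": 0, "fingers": 0},
    {"dx": 0.295, "dy": -0.28, "dz": 0, "yaw": 0, "fingers": 0},
    {"dx": 0.295, "dy": -0.28, "dz": 0, "yaw": 0, "fingers": 0},
    {"dx": 0.295, "dy": -0.28, "dz": 0, "yaw": 0, "fingers": 0},
    {"dx": 0.295, "dy": -0.28, "dz": 0, "yaw": 0, "fingers": 0},
    {"dx": 0.295, "dy": -0.28, "dz": 0, "yaw": 0, "fingers": 0},
    {"dx": 0.295, "dy": -0.28, "dz": 0, "yaw": 0, "fingers": 0},
    {"dx": 0.295, "dy": -0.28, "dz": 0, "yaw": 0, "fingers": 0},
    {"dx": 0.295, "dy": -0.28, "dz": 0, "yaw": 0, "fingers": 0},
    {"dx": 0.295, "dy": -0.28, "dz": 0, "yaw": 0, "fingers": 0}
  ]
}}

```text
clock: 2.2
position: [0.5031, 0.0374, 0.3314]
tool_rot: [3.141, -0.0, 0.43]
force: [1.4, -0.0, 1.1]
grip_width: 0.0856
finger_force: 0.0
```

Emit:
{"name": "drive_tool", "arguments": {
  "targets": [
    {"dx": 0, "dy": 0, "dz": 0, "yaw": -0.09, "fingers": 0},
    {"dx": 0, "dy": 0, "dz": 0, "yaw": -0.09, "fingers": 0},
    {"dx": 0, "dy": 0, "dz": 0, "yaw": -0.09, "fingers": 0},
    {"dx": 0, "dy": 0, "dz": 0, "yaw": -0.09, "fingers": 0},
    {"dx": 0, "dy": 0, "dz": 0, "yaw": -0.09, "fingers": 0},
    {"dx": 0, "dy": 0, "dz": 0, "yaw": -0.09, "fingers": 0},
    {"dx": 0, "dy": 0, "dz": 0, "yaw": -0.09, "fingers": 0},
    {"dx": 0, "dy": 0, "dz": 0, "yaw": -0.09, "fingers": 0},
    {"dx": 0, "dy": 0, "dz": 0, "yaw": -0.09, "fingers": 0},
    {"dx": 0, "dy": 0, "dz": 0, "yaw": -0.09, "fingers": 0},
    {"dx": 0, "dy": 0, "dz": 0, "yaw": 0, "fingers": 0},
    {"dx": 0, "dy": 0, "dz": 0, "yaw": 0, "fingers": 0}
  ]
}}

```text
clock: 3.4
position: [0.5028, 0.0356, 0.3312]
tool_rot: [-3.141, -0.0, 1.839]
force: [-0.5, 0.0, 0.3]
grip_width: 0.0854
finger_force: 0.0
```

```bash
python3 - <<'E'
from workcell import readout, grab_frame, camera_info
import cv2
o=readout.observe(); print(o["position"],o["tool_rot"],o["qpos"],o["clock"])
cv2.imwrite("pics/w1.png",grab_frame("wrist"))
print(camera_info("wrist"))
E
```

```text
[0.50277917 0.03560302 0.3312268 ] [-3.14143007e+00 -1.36750513e-04  1.83877874e+00] [ 0.3496509   0.28158932 -0.6692318   1.75352671  0.18806531  1.17153572
 -0.10601796] 3.4
{'fx': 351.3508773595213, 'fy': 351.3508773595213, 'cx': 281.84686498648745, 'cy': 208.50365821476234, 'hand_eye': array([[-1.09321029e-03,  9.46624754e-01,  3.22335820e-01,
         8.38367357e-02],
       [ 9.99999230e-01,  1.22424712e-03, -2.03803524e-04,
         3.97566757e-04],
       [-5.87544159e-04,  3.22335349e-01, -9.46625363e-01,
        -1.42063975e-01],
       [ 0.00000000e+00,  0.00000000e+00,  0.00000000e+00,
         1.00000000e+00]])}
```

View pics/w1.png

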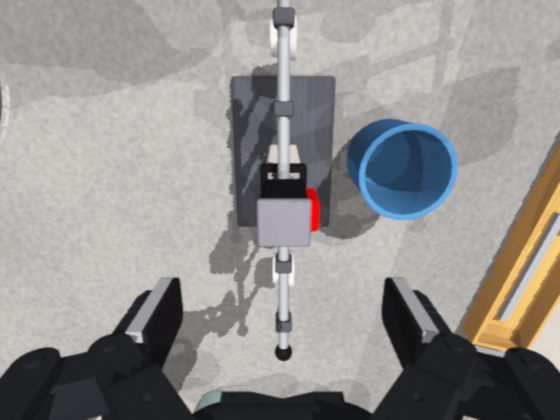

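The wrist view shows the rod running vertically at u≈283, so the yaw is right. The handle's top face spans u 258–311 and v 198–247, with the red button on the right. Next I work out the offset.

```bash
python3 - <<'E'
from h import *
from scipy.spatial.transform import Rotation as R
c=camera_info("wrist");o=readout.observe();H=c["hand_eye"]
def f(u,v,z):  # tool coords at world height z (tool points down)
    d=H[:3,:3]@[(u-c["cx"])/c["fx"],-(v-c["cy"])/c["fy"],-1];p=H[:3,3]
    return p+d*((o["position"][2]-z)-p[2])/d[2]
for n,p in dict(top=(284.5,222.5,.257),tl=(258,198,.257),tr=(311,198,.257),bl=(258,246.5,.257),br=(311,246.5,.257),rodN=(283.5,60,.18),rodS=(283,352,.18)).items():
    t=f(*p); print(n,t.round(4),(R.from_euler("xyz",o["tool_rot"]).apply(t)+o["position"]).round(4))
E
```

```text
top [0.0004 0.0022 0.0743] [0.5048 0.0366 0.257 ]
tl [ 0.0173 -0.0149  0.0743] [0.4838 0.0484 0.257 ]
tr [0.0173 0.0192 0.0743] [0.5167 0.0574 0.257 ]
bl [-0.0169 -0.0157  0.0743] [0.4921 0.0152 0.257 ]
br [-0.017   0.0201  0.0743] [0.5267 0.0246 0.257 ]
rodN [0.1049 0.0019 0.1513] [0.4768 0.1373 0.18  ]
rodS [-0.1713  0.0015  0.1513] [ 0.5496 -0.1292  0.18  ]
```

The measured sizes fit. The pads need to shift 3 mm toward the button (dy +0.03), and the TCP goes down 127 mm to about 0.204.

Emit:
{"name": "drive_tool", "arguments": {
  "targets": [
    {"dx": 0, "dy": 0.03, "dz": 0, "yaw": 0, "fingers": 0},
    {"dx": 0, "dy": 0, "dz": 0.2, "yaw": 0, "fingers": 0},
    {"dx": 0, "dy": 0, "dz": 0.2, "yaw": 0, "fingers": 0},
    {"dx": 0, "dy": 0, "dz": 0.2, "yaw": 0, "fingers": 0},
    {"dx": 0, "dy": 0, "dz": 0.2, "yaw": 0, "fingers": 0},
    {"dx": 0, "dy": 0, "dz": 0.2, "yaw": 0, "fingers": 0},
    {"dx": 0, "dy": 0, "dz": 0.15, "yaw": 0, "fingers": 0},
    {"dx": 0, "dy": 0, "dz": 0.12, "yaw": 0, "fingers": 0},
    {"dx": 0, "dy": 0, "dz": 0, "yaw": 0, "fingers": 0},
    {"dx": 0, "dy": 0, "dz": 0, "yaw": 0, "fingers": 0}
  ]
}}

```text
clock: 4.45
position: [0.506, 0.0367, 0.2047]
tool_rot: [3.141, -0.0, 1.843]
force: [0.5, -1.1, 0.0]
grip_width: 0.0853
finger_force: 0.0
```

Emit:
{"name": "drive_tool", "arguments": {
  "targets": [
    {"dx": 0, "dy": 0, "dz": 0, "yaw": 0, "fingers": 0.3},
    {"dx": 0, "dy": 0, "dz": 0, "yaw": 0, "fingers": 0.4},
    {"dx": 0, "dy": 0, "dz": 0, "yaw": 0, "fingers": 0.5},
    {"dx": 0, "dy": 0, "dz": 0, "yaw": 0, "fingers": 0.6},
    {"dx": 0, "dy": 0, "dz": 0, "yaw": 0, "fingers": 0.7},
    {"dx": 0, "dy": 0, "dz": 0, "yaw": 0, "fingers": 1},
    {"dx": 0, "dy": 0, "dz": 0, "yaw": 0, "fingers": 1},
    {"dx": 0, "dy": 0, "dz": 0, "yaw": 0, "fingers": 1},
    {"dx": 0, "dy": 0, "dz": 0, "yaw": 0, "fingers": 1},
    {"dx": 0, "dy": 0, "dz": 0, "yaw": 0, "fingers": 1}
  ]
}}

```text
clock: 5.45
position: [0.5048, 0.0362, 0.2048]
tool_rot: [-3.14, 0.001, 1.843]
force: [-12.7, -3.1, 17.3]
grip_width: 0.0353
finger_force: 46.8
```

```bash
python3 - <<'E'
from workcell import grab_frame
import cv2
cv2.imwrite("pics/s2.png",cv2.resize(grab_frame("side")[150:300,230:380],None,fx=4,fy=4,interpolation=cv2.INTER_CUBIC))
E
```

```text
(no output)
```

View pics/s2.png

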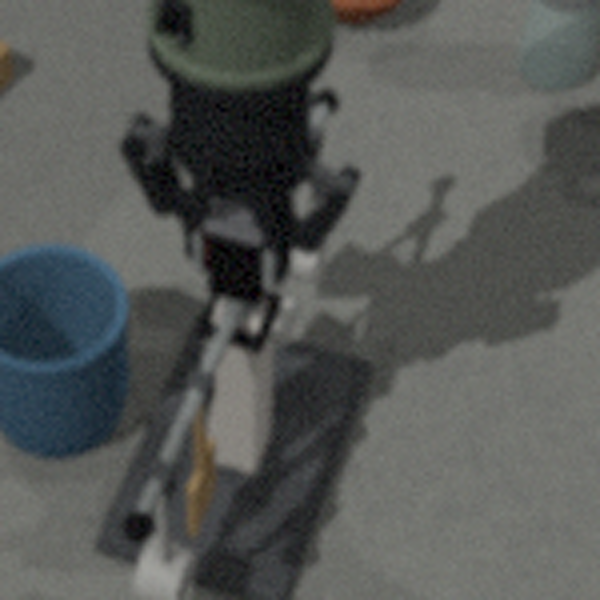

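The side view shows both fingers flanking the handle. The width of 35 mm means the button is fully pressed, at 47 N grip. I now lift smoothly, easing off the small sideways load.

Emit:
{"name": "drive_tool", "arguments": {
  "targets": [
    {"dx": 0, "dy": -0.01, "dz": -0.02, "yaw": 0, "fingers": 1},
    {"dx": 0, "dy": 0, "dz": -0.04, "yaw": 0, "fingers": 1},
    {"dx": 0, "dy": 0, "dz": -0.05, "yaw": 0, "fingers": 1},
    {"dx": 0, "dy": 0, "dz": -0.05, "yaw": 0, "fingers": 1},
    {"dx": 0, "dy": 0, "dz": -0.05, "yaw": 0, "fingers": 1},
    {"dx": 0, "dy": 0, "dz": -0.05, "yaw": 0, "fingers": 1}
  ]
}}

```text
clock: 6.1
position: [0.5047, 0.0362, 0.2307]
tool_rot: [-3.141, 0.0, 1.843]
force: [1.4, -0.7, -7.6]
grip_width: 0.0355
finger_force: 47.1
```

It rises freely, with about 8 N of lifting load. I keep going.

Emit:
{"name": "drive_tool", "arguments": {
  "targets": [
    {"dx": 0, "dy": 0, "dz": -0.05, "yaw": 0, "fingers": 1},
    {"dx": 0, "dy": 0, "dz": -0.05, "yaw": 0, "fingers": 1},
    {"dx": 0, "dy": 0, "dz": -0.05, "yaw": 0, "fingers": 1},
    {"dx": 0, "dy": 0, "dz": -0.05, "yaw": 0, "fingers": 1},
    {"dx": 0, "dy": 0, "dz": -0.05, "yaw": 0, "fingers": 1},
    {"dx": 0, "dy": 0, "dz": -0.05, "yaw": 0, "fingers": 1},
    {"dx": 0, "dy": 0, "dz": -0.05, "yaw": 0, "fingers": 1},
    {"dx": 0, "dy": 0, "dz": -0.05, "yaw": 0, "fingers": 1},
    {"dx": 0, "dy": 0, "dz": -0.05, "yaw": 0, "fingers": 1},
    {"dx": 0, "dy": 0, "dz": -0.05, "yaw": 0, "fingers": 1},
    {"dx": 0, "dy": 0, "dz": -0.05, "yaw": 0, "fingers": 1},
    {"dx": 0, "dy": 0, "dz": -0.04, "yaw": 0, "fingers": 1},
    {"dx": 0, "dy": 0, "dz": -0.03, "yaw": 0, "fingers": 1},
    {"dx": 0, "dy": 0, "dz": -0.02, "yaw": 0, "fingers": 1},
    {"dx": 0, "dy": 0, "dz": 0, "yaw": 0, "fingers": 1}
  ]
}}

```text
clock: 7.6
position: [0.5047, 0.0362, 0.2945]
tool_rot: [-3.142, 0.0, 1.843]
force: [-1.0, -3.8, -6.4]
grip_width: 0.0351
finger_force: 47.8
```

Emit:
{"name": "drive_tool", "arguments": {
  "targets": [
    {"dx": 0, "dy": 0, "dz": -0.02, "yaw": 0, "fingers": 1},
    {"dx": 0, "dy": 0, "dz": -0.02, "yaw": 0, "fingers": 1},
    {"dx": 0, "dy": 0, "dz": -0.01, "yaw": 0, "fingers": 1},
    {"dx": 0, "dy": 0, "dz": 0, "yaw": 0, "fingers": 1},
    {"dx": 0, "dy": 0, "dz": 0, "yaw": 0, "fingers": 1}
  ]
}}

```text
clock: 8.1
position: [0.5047, 0.0362, 0.2993]
tool_rot: [-3.141, 0.0, 1.843]
force: [-1.4, -4.9, -5.7]
grip_width: 0.0352
finger_force: 48.0
```

Emit:
{"name": "drive_tool", "arguments": {
  "targets": [
    {"dx": 0, "dy": 0, "dz": -0.01, "yaw": 0, "fingers": 1},
    {"dx": 0, "dy": 0, "dz": 0, "yaw": 0, "fingers": 1},
    {"dx": 0, "dy": 0, "dz": 0, "yaw": 0, "fingers": 1}
  ]
}}

```text
clock: 8.4
position: [0.5047, 0.0362, 0.3]
tool_rot: [-3.141, -0.0, 1.843]
force: [2.0, -4.0, -16.2]
grip_width: 0.035
finger_force: 50.7
```

The force rises to 16 N at 95 mm of travel, which is the second stop. I'll take one last look before handing in.

```bash
python3 - <<'E'
from workcell import grab_frame, readout
import cv2
cv2.imwrite("pics/s3.png",cv2.resize(grab_frame("side")[130:300,230:400],None,fx=3.5,fy=3.5,interpolation=cv2.INTER_CUBIC))
o=readout.observe();print(o["position"],o["force"],o["grip_width"],o["finger_force"])
E
```

```text
[0.50468596 0.03624985 0.30000421] [  2.12025173  -4.12454267 -16.47254603] 0.035264753253015424 50.5206173658371
```

View pics/s3.png

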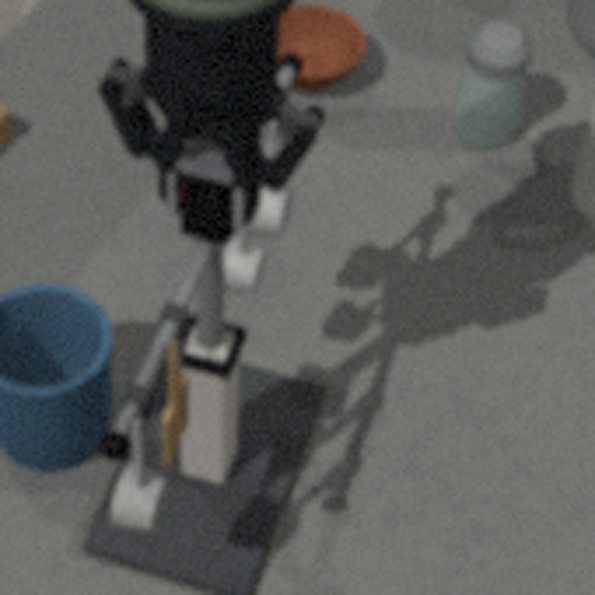

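The inner tube stands well out of the collar at (212,340), the handle is gripped at (208,205), and the crock hasn't moved. I'm handing it in.

```bash
python3 -c "
from workcell import workorder
print(workorder.job_done())"
```

```text
the job is handed in; nothing more can be done
None
```

The handle was drawn up past the first stop to the second with the button squeezed throughout, and I handed the job in with the gripper still holding the rail at full height (95 mm of travel, against the end stop); nothing else was touched.

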